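# Check a penetrometer spring at its marked height and sort it by force

## Robot

A 7-joint arm with a two-finger parallel gripper is mounted at the origin on the work surface. World frame = base frame: x ahead of the robot, y to its left, z up, the work surface at z = 0. Lengths are in m, angles in degrees, forces in N, time in s.
With the tool pointing down it reaches from about 0.425 to 0.875 m from the base axis. Payload 4.7 kg.
Tool frame: the origin (TCP) lies midway between the tips of the shut fingers; the grasp point (between the pads) lies 19 mm behind it; z points along the fingers, x is the direction in which the jaws open and shut, and the axes are right-handed (so a half turn about z gives the same grasp; the last joint's range is limited). The gripper opens to 87 mm and grips with 3 to 60 N. Pads are 19 mm wide; open, the fingers measure 117 mm over their backs; the gripper's body (75 mm by 190 mm) begins 51 mm behind the grasp point.
Start: joints at [71.052, 18.392, -4.016, 83.108, 1.295, 78.541, -3.26], TCP at [0.22, -0.612, 0.223] pointing down, gripper open.
Joint ranges: [-163.93, 163.93], [-17.29, 119.83], [-79.2, 71.16], [3.27, 140.29], [-89.18, 269.18], [5.43, 117.66], [-154.24, 154.24]. Speed limits (degrees/s): [147.25, 147.25, 180, 180, 180, 180, 180].

## Interface

Orientations are given as [roll, pitch, yaw] about the fixed x, y, z axes, in that order (R = Rz(yaw) Ry(pitch) Rx(roll)).
In Python, from cell import env gives the robot as it stands.
- The arm moves only by the tool carry_out, never from a script. Its argument "plan" is a list of rows, each an object with "grip": the closure, from 0 (fully open) to 1 (shut); "dp": the shift along the tool's x, y, z in m, a list of three; "rotation": the turn, a rotation vector about the tool's x, y, z in degrees, a list of three. In form: [{"grip": grip, "dp": [dx, dy, dz], "rotation": [wx, wy, wz]}, ...]. A call has 1 to 8 rows; each row shifts and turns the pose as measured when the row begins, along the tool's axes as they then stand; what a row does not reach is not made up. A row lasts 1/12 s, in which the tool goes at most 41.7 mm and 7.16 degrees, less where a joint would pass 70% of its speed; a pose out of reach is approached as far as the arm can. A call is refused whole if a number of a shift passes 0.0417 or a number of a turn 7.16, either way. A call with a gripper value outside its range is refused whole. The fingers move at their own pace and stop on an object; "force" is the grip in N (left out, the last holds). Time passes only in rows, so rows that do not move let the fingers close. It gives the time, the measured TCP pose, the force and the opening at its end, in the units of the state.
- env.get_obs(): the state, without advancing time (a new reading comes with each control period).
- env.read_camera(name): name is "side" or "top" or "wrist"; returns the picture (400x640x3 uint8, red, green, blue); there is no depth.
- env.camera_params(name): a dict with "fx", "fy", "cx", "cy" (pixels), "R" (3x3) and "t" (3): a world point X has camera coordinates R X + t. Camera axes: x right, y down, z forward; pixel columns grow to the right and rows downward; lengths in m; the calibration is good to about 2 mm. A picture is of the moment at which its call begins: read the wrist's pose just before it. camera_params takes no time and is no camera call; for the wrist camera it gives the pose at the moment of the call.
- env.sign_off(): hands the job in, once; it reports no verdict.
The state is a dict: "time_s": time; "qpos": joint angles; "joint_velocities": joint speeds; "effort": joint torques, N m; "tool_pos": TCP position; "tool_rot": TCP orientation; "force": force on the tool from outside, world axes, zero at the start; "wrist_torque": the same for the moment, N m; "grip_width": finger opening in m.
Only numpy, scipy, OpenCV 4.12 (cv2) and the standard library are available. Lean on these libraries where they do the work, as an engineer would, in place of code of your own. Each camera call takes 0.05 s, during which the arm holds its last target. There are 200 camera calls.

## Task

Press the cap of the spring standing in the tester straight down until its top is level with the red mark line, hold it there for about a second and read the pressing force; do not push it more than about 3 mm past the line. Then lift that spring by its barrel and set it down gently, upright, in the red bin if the force was under 8 N, the green bin for 8 to 14 N, or the blue bin if over 14 N, and let go. Leave the other spring in its black rest and do not disturb the cups and the bottle.

Things in the scene. Friction and masses are not known exactly. Their poses are not given: they have to be found in the camera images.
- tester: spring tester fixed to the bench: grey base plate 120 (x) x 110 (y) x 12 mm; origin under its centre, z up. On its -x edge a white backplate 90 mm wide, 5 mm thick, face 47.5 mm from the seat's axis, top 100 mm above the table, with a red line at the test height. Fingers have free room on the +y and -y sides of the spring
- seat (a point): centre of the tester's seat floor, 12 mm above the table, over the tester's origin, axes as the tester; a steel collar 60 mm outside, 52 mm inside and 5 mm high keeps the spring's 48 mm foot
- mark (a point): point on the seat's axis at the height of the red mark line, 73 mm above the seat floor
- spring_a_mid (a point): centre of the barrel of one loose spring unit (0.26 kg, the two look alike), 35 mm above its bottom, z up: steel foot 48 mm across, 6 mm high; blue barrel 40 mm across, up to 58 mm above the bottom; then bare coil and a sprung steel cap. One unit stands in the tester, the other in the rest, either way round. Grip the barrel, 45 to 50 mm above the bottom
- spring_a_top (a point): centre of the top of that unit's steel cap (34 mm across, 7 mm thick), moving with it; 79 to 91 mm above the unit's bottom when free, 73 mm at the mark, coils nearly closed at 65. Pushed down along the axis, it springs back. Stiffness and free length differ between units and trials: the force at the mark has to be measured
- spring_b_mid (a point): centre of the barrel of the other loose spring unit (0.26 kg, the two look alike), 35 mm above its bottom, z up: steel foot 48 mm across, 6 mm high; blue barrel 40 mm across, up to 58 mm above the bottom; then bare coil and a sprung steel cap. One unit stands in the tester, the other in the rest, either way round. Grip the barrel, 45 to 50 mm above the bottom
- spring_b_top (a point): centre of the top of that unit's steel cap (34 mm across, 7 mm thick), moving with it; 79 to 91 mm above the unit's bottom when free, 73 mm at the mark, coils nearly closed at 65. Pushed down along the axis, it springs back. Stiffness and free length differ between units and trials: the force at the mark has to be measured
- bay_red (a point): red sorting bin: open square tray, 94 x 92 mm outside, walls 4 mm thick and 18 mm high, floor 4 mm thick; this point is the centre of its inner floor, 10 mm above the table. The three bins stand side by side on an aluminium board, in any order; z up
- bay_green (a point): green sorting bin: open square tray, 94 x 92 mm outside, walls 4 mm thick and 18 mm high, floor 4 mm thick; this point is the centre of its inner floor, 10 mm above the table. The three bins stand side by side on an aluminium board, in any order; z up
- bay_blue (a point): blue sorting bin: open square tray, 94 x 92 mm outside, walls 4 mm thick and 18 mm high, floor 4 mm thick; this point is the centre of its inner floor, 10 mm above the table. The three bins stand side by side on an aluminium board, in any order; z up
- rest: black round rest, 72 mm across, 12 mm high with a 5 mm high collar, fixed to the bench, in which the other spring waits; origin under its centre
- soil_cup: bystander: white cup of soil, 60 mm across, 62 mm high, origin at its underside
- pink_cup: bystander: small pink cup, 36 mm across, 36 mm high, origin at its underside
- bottle: bystander: white bottle, 60 mm across, 140 mm high, origin at its underside
Things that resemble listed ones, but are neither listed nor needed, are in the scene too. Of the things shaped like the rest, the black one is meant.

How it is judged (in metres and radians):
On the way:
1. the cap of the spring seated in the tester is pressed until its top is level with the red mark (within 2.5 mm) and held there for half a second (((horizontal distance between spring_a_mid and seat below 0.006 m and angle between spring_a_mid's own z axis and vertical below 0.08 rad and z of spring_a_top in the frame of mark between -0.0025 and 0.0025 m and contact force between anything else and spring_a_cap above 1.5 N) or (horizontal distance between spring_b_mid and seat below 0.006 m and angle between spring_b_mid's own z axis and vertical below 0.08 rad and z of spring_b_top in the frame of mark between -0.0025 and 0.0025 m and contact force between anything else and spring_b_cap above 1.5 N))), for 0.5 s.
At the end, for the whole second after the job is handed in: Tested spring released, at rest, upright within 0.12 rad, on the floor of the bin for its force at the mark (red under 8 N, green 8-14, blue over 14; within 1 N of a limit either bin counts), within 28 mm of its centre; other spring upright in its rest, within 8 mm of its centre (((((z of spring_a_top in the frame of spring_a_mid below 0.053 m and horizontal distance between spring_a_mid and bay_red below 0.028 m and z of spring_a_mid in the frame of bay_red between 0.03 and 0.04 m) or (z of spring_a_top in the frame of spring_a_mid between 0.04967 and 0.063 m and horizontal distance between spring_a_mid and bay_green below 0.028 m and z of spring_a_mid in the frame of bay_green between 0.03 and 0.04 m) or (z of spring_a_top in the frame of spring_a_mid above 0.05967 m and horizontal distance between spring_a_mid and bay_blue below 0.028 m and z of spring_a_mid in the frame of bay_blue between 0.03 and 0.04 m)) and angle between each of spring_a_mid, spring_b_mid's own z axis and vertical below 0.12 rad and linear speed of spring_a below 0.02 m/s and contact force between the fingers and spring_a below 0.1 N and horizontal distance between spring_b_mid and rest below 0.008 m) or (((z of spring_b_top in the frame of spring_b_mid below 0.04618 m and horizontal distance between spring_b_mid and bay_red below 0.028 m and z of spring_b_mid in the frame of bay_red between 0.03 and 0.04 m) or (z of spring_b_top in the frame of spring_b_mid between 0.04436 and 0.05164 m and horizontal distance between spring_b_mid and bay_green below 0.028 m and z of spring_b_mid in the frame of bay_green between 0.03 and 0.04 m) or (z of spring_b_top in the frame of spring_b_mid above 0.04982 m and horizontal distance between spring_b_mid and bay_blue below 0.028 m and z of spring_b_mid in the frame of bay_blue between 0.03 and 0.04 m)) and angle between each of spring_b_mid, spring_a_mid's own z axis and vertical below 0.12 rad and linear speed of spring_b below 0.02 m/s and contact force between the fingers and spring_b below 0.1 N and horizontal distance between spring_a_mid and rest below 0.008 m))); the robot touches nothing.
It fails at once if a cap is pushed more than 5 mm past the mark height (spring overstressed) (z of spring_a_top in the frame of spring_a_mid below 0.033 m or z of spring_b_top in the frame of spring_b_mid below 0.033 m).
It fails at once if a cap is pressed or squeezed with more than 30 N (contact force between anything else and spring_a_cap above 30 N or contact force between anything else and spring_b_cap above 30 N).
It fails at once if the spring is rammed into a bin (contact force over 80 N) (contact force between any of spring_a, spring_b and bin_red above 80 N or contact force between any of spring_a, spring_b and bin_green above 80 N or contact force between any of spring_a, spring_b and bin_blue above 80 N).
It fails at once if the spring is dropped: it moves faster than 0.55 m/s (a fall of about 15 mm) just above or in a bin ((linear speed of spring_a above 0.55 m/s and horizontal distance between spring_a_mid and bay_red below 0.045 m and z of spring_a_mid in the frame of bay_red below 0.065 m) or (linear speed of spring_a above 0.55 m/s and horizontal distance between spring_a_mid and bay_green below 0.045 m and z of spring_a_mid in the frame of bay_green below 0.065 m) or (linear speed of spring_a above 0.55 m/s and horizontal distance between spring_a_mid and bay_blue below 0.045 m and z of spring_a_mid in the frame of bay_blue below 0.065 m) or (linear speed of spring_b above 0.55 m/s and horizontal distance between spring_b_mid and bay_red below 0.045 m and z of spring_b_mid in the frame of bay_red below 0.065 m) or (linear speed of spring_b above 0.55 m/s and horizontal distance between spring_b_mid and bay_green below 0.045 m and z of spring_b_mid in the frame of bay_green below 0.065 m) or (linear speed of spring_b above 0.55 m/s and horizontal distance between spring_b_mid and bay_blue below 0.045 m and z of spring_b_mid in the frame of bay_blue below 0.065 m)).
It fails at once if a bystander cup or bottle is shifted more than 20 mm (distance of any of soil_cup, pink_cup, bottle from where it was at the start of the episode above 0.02 m).
It also fails if it takes over 48 s, if anything falls off the work surface, if the arm or the gripper's body presses on something with over 40 N, if the wrist force passes 120 N, or if a joint passes its speed limit or range.

## Working session

There is one attempt and no reset: what is moved stays moved. The work goes in short steps, Python scripts to look and compute and a tool call to move; the robot and the scene stay as the last step left them, time stands still between calls to the robot, and variables do not carry over. Pictures are saved under pics/ and viewed, about 8 in all and at most 12, crops included, and the job is handed in when it is done.

Besides the shell and the picture viewer there is one more tool, called after "Call:" by a JSON object that holds its "fn" and its "kwargs", one argument or row to a line. carry_out: Moves the arm, as the interface text tells. Its arguments: {"type":"object","properties":{"plan":{"type":"array","items":{"type":"object","properties":{"grip":{"type":"number"},"dp":{"type":"array","items":{"type":"number"}},"rotation":{"type":"array","items":{"type":"number"}}}}},"force":{"type":"number"}},"required":["plan"]}

```bash
mkdir -p pics; ls; python3 - <<'E'
from cell import env
import cv2,numpy as np
for n in("top","side"):
    p=env.camera_params(n);print(n,{k:np.round(v,3).tolist() for k,v in p.items()})
    cv2.imwrite(f"pics/{n}0.png",env.read_camera(n)[:,:,::-1])
o=env.get_obs();print(o)
E
```

```text
pics
top {'fx': 466.095, 'fy': 466.095, 'cx': 309.388, 'cy': 196.663, 'R': [[0.025, -1.0, -0.016], [-0.982, -0.022, -0.188], [0.187, 0.021, -0.982]], 't': [-0.017, 0.513, 1.177]}
side {'fx': 498.673, 'fy': 498.673, 'cx': 320.193, 'cy': 207.285, 'R': [[-0.999, -0.049, -0.012], [-0.022, 0.642, -0.767], [0.045, -0.766, -0.642]], 't': [0.523, 0.103, 1.506]}
{'time_s': 0.1, 'qpos': array([71.05492473, 18.43417482, -4.01774736, 83.16867407,  1.29619559,
       78.54109768, -3.25960849]), 'joint_velocities': array([-0.01824501, -0.0341818 ,  0.05587142, -0.19267039,  0.05735251,
       -0.03603901, -0.11602806]), 'effort': array([-2.62911108e-04, -4.92572951e+01, -4.05835323e-01, -3.13394666e+01,
       -6.41829567e-02,  3.95613606e-02,  3.15911325e-05]), 'tool_pos': array([ 0.21947606, -0.61129082,  0.22157175]), 'tool_rot': array([ 1.79994008e+02,  9.86365651e-02, -7.02425857e+01]), 'force': array([-0.46312503, -0.33950078, -0.20860297]), 'wrist_torque': array([ 0.01048844,  0.01950839, -0.0056706 ]), 'grip_width': 0.08671993533598003}
```

View pics/top0.png

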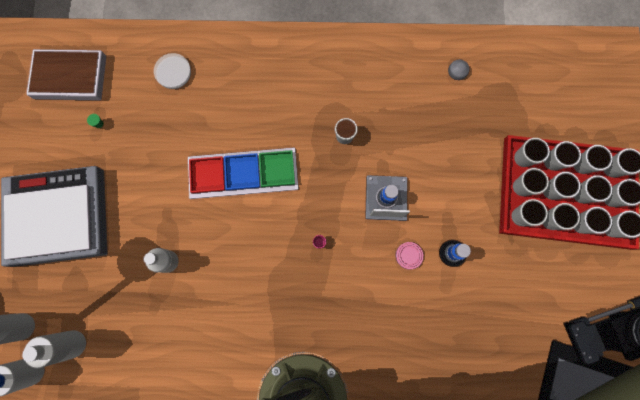

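View pics/side0.png

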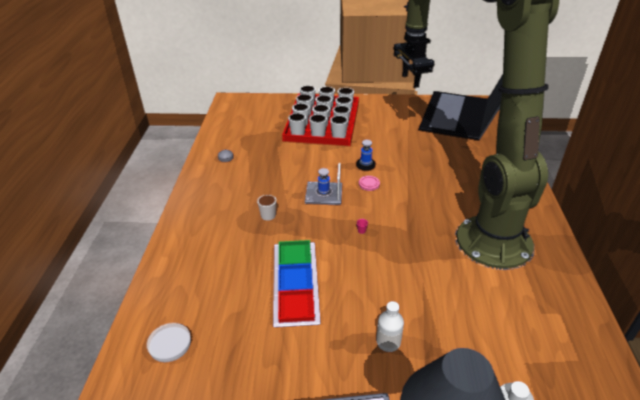

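The top view shows the tester at about (387,198) with its spring cap at about (391,191). The rest spring is near (460,252). The bins run red (207,175), blue (242,172), green (277,169), and the pink cup is at (320,242). I'll zoom in for measurements.

```bash
cat > h.py <<'E'
import numpy as np,cv2
from cell import env
def w(n,u,v,z,p=None):
    p=p or env.camera_params(n);R=np.array(p['R']);t=np.array(p['t'])
    c=-R.T@t;d=R.T@np.array([(u-p['cx'])/p['fx'],(v-p['cy'])/p['fy'],1]);return c+d*(z-c[2])/d[2]
def px(p,X):
    c=np.array(p['R'])@X+p['t'];return np.array([p['fx']*c[0]/c[2]+p['cx'],p['fy']*c[1]/c[2]+p['cy']])
E
python3 - <<'E'
from h import *
t=cv2.imread('pics/top0.png');s=cv2.imread('pics/side0.png')
a=cv2.resize(t[165:230,350:430],None,fx=5,fy=5,interpolation=cv2.INTER_CUBIC)
b=cv2.resize(s[155:211,290:355],None,fx=6,fy=6,interpolation=cv2.INTER_CUBIC)
im=np.zeros((345,800,3),np.uint8);im[:325,:400]=a;im[:336,400:790]=b
cv2.imwrite('pics/z1.png',im)
h=cv2.cvtColor(t,cv2.COLOR_BGR2HSV);x=h[140:205,180:305]
for n,l,u in(("red",0,8),("green",50,75),("blue",105,125)):
    m=cv2.inRange(x,(l,150,60),(u,255,255));k,_,st,c=cv2.connectedComponentsWithStats(m)
    i=1+np.argmax(st[1:,4]);uv=c[i]+[180,140];print(n,uv.round(1),st[i],w('top',*uv,.012).round(4))
for n,uv,z in(("cap",(392,190),.097),("c1",(367,176),.012),("c2",(409,177),.012),("c3",(409,220),.012),("c4",(366,219),.012),("pink",(320,242),.036),("soil",(346,126),.062)):print(n,w('top',*uv,z).round(4))
E
```

```text
red [206.3 174.6] [  10   17   34   36 1088] [0.5759 0.2803 0.012 ]
green [276.5 168.5] [ 80  12  34  35 949] [0.5972 0.088  0.012 ]
blue [241.2 171.6] [  44   14   35   36 1130] [0.5865 0.1848 0.012 ]
cap [ 0.5261 -0.2139  0.097 ]
c1 [ 0.5814 -0.1598  0.012 ]
c2 [ 0.5811 -0.2738  0.012 ]
c3 [ 0.463  -0.2721  0.012 ]
c4 [ 0.463  -0.1573  0.012 ]
pink [ 0.3963 -0.0354  0.036 ]
soil [ 0.7055 -0.0982  0.062 ]
```

View pics/z1.png

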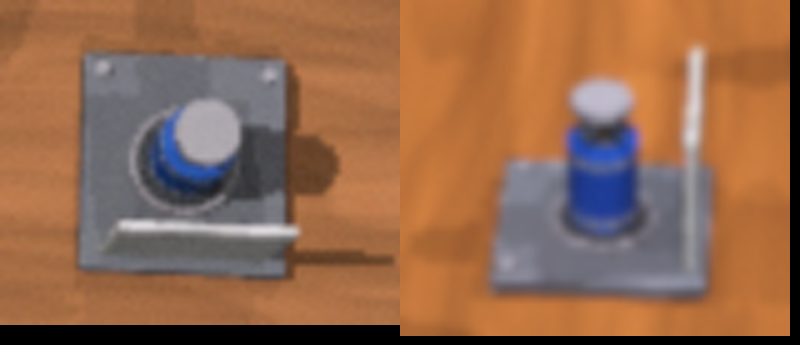

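```bash
cat >> h.py <<'E'
from scipy.spatial.transform import Rotation as Ro
def go(pos,yaw,n=8,step=.04,rot=7):
    "rows (dp, rotation) from here to pos with the tool down at yaw"
    o=env.get_obs();p=o['tool_pos'].copy();R=Ro.from_euler('xyz',o['tool_rot'],degrees=True)
    T=Ro.from_euler('xyz',[180,0,yaw],degrees=True)
    for _ in range(n):
        d=R.inv().apply(pos-p);d*=min(1,step/max(1e-9,np.linalg.norm(d)))
        r=(R.inv()*T).as_rotvec(degrees=True);r*=min(1,rot/max(1e-9,np.linalg.norm(r)))
        print(d.round(4).tolist(),r.round(2).tolist());p=p+R.apply(d);R=R*Ro.from_rotvec(r,degrees=True)
    print('left',np.linalg.norm(pos-p))
def st():
    o=env.get_obs();print(o['time_s'],o['tool_pos'].round(4),o['tool_rot'].round(2),o['force'].round(2),o['grip_width'].round(4))
E
python3 - <<'E'
from h import *
c=[w('top',350+a/5,165+b/5,.012)[:2] for a,b in((83,52),(286,62),(286,278),(78,270))];print(np.round(c,4),np.mean(c,0))
go(np.array([.45,-.215,.27]),-88)
E
```

```text
[[ 0.5831 -0.1587]
 [ 0.5798 -0.2689]
 [ 0.4613 -0.2673]
 [ 0.463  -0.1563]] [ 0.52179805 -0.21277349]
[-0.0256, -0.0304, -0.0042] [0.01, 0.04, 7.0]
[-0.0291, -0.0271, -0.0042] [0.01, 0.04, 7.0]
[-0.0322, -0.0233, -0.0042] [0.0, 0.02, 3.76]
[-0.0337, -0.0212, -0.0042] [-0.0, -0.0, -0.0]
[-0.0337, -0.0212, -0.0042] [0.0, 0.0, -0.0]
[-0.0337, -0.0212, -0.0042] [0.0, 0.0, -0.0]
[-0.0337, -0.0212, -0.0042] [0.0, 0.0, -0.0]
[-0.0337, -0.0212, -0.0042] [0.0, 0.0, -0.0]
left 0.14101301325563703
```

Call:
{"fn": "carry_out", "kwargs": {
  "plan": [
    {"grip": 0,"dp": [-0.0256,-0.0304,-0.004],"rotation": [0,0,7]},
    {"grip": 0,"dp": [-0.029,-0.027,-0.004],"rotation": [0,0,7]},
    {"grip": 0,"dp": [-0.032,-0.023,-0.004],"rotation": [0,0,4]},
    {"grip": 0,"dp": [-0.034,-0.021,-0.004],"rotation": [0,0,0]},
    {"grip": 0,"dp": [-0.034,-0.021,-0.004],"rotation": [0,0,0]},
    {"grip": 0,"dp": [-0.034,-0.021,-0.004],"rotation": [0,0,0]},
    {"grip": 0,"dp": [-0.034,-0.021,-0.004],"rotation": [0,0,0]},
    {"grip": 0,"dp": [-0.034,-0.021,-0.004],"rotation": [0,0,0]}
  ]
}}

```text
time_s: 0.77
tool_pos: [0.3759, -0.3335, 0.2463]
tool_rot: [179.3, 0.4, -89.9]
force: [0.6, -0.1, 0.5]
grip_width: 0.0864
```

```bash
python3 - <<'E'
from h import *
st();p=env.camera_params('wrist');R=np.array(p['R']);print(R.round(2),-R.T@p['t'],p['fx'])
go(np.array([.47,-.213,.27]),-88)
E
```

```text
Traceback (most recent call last):
  File "h.py", line 19, in st
    o=env.get_obs();print(o['time_s'],o['tool_pos'].round(4),o['tool_rot'].round(2),o['force'].round(2),o['grip_width'].round(4))
                                                                                                        ^^^^^^^^^^^^^^^^^^^^^
AttributeError: 'float' object has no attribute 'round'
```

```bash
sed -i "s/o\['grip_width'\].round(4)/o['grip_width']/" h.py; python3 - <<'E'
from h import *
st();p=env.camera_params('wrist');R=np.array(p['R']);print(R.round(2),-R.T@p['t'],p['fx'])
go(np.array([.47,-.213,.27]),-88,5)
E
```

```text
0.7667 [ 0.3759 -0.3335  0.2463] [179.34   0.4  -89.88] [ 0.58 -0.13  0.51] 0.08642130275716342
[[ 0.   -1.   -0.01]
 [-0.96 -0.    0.27]
 [-0.27  0.01 -0.96]] [ 0.4477618  -0.33413262  0.40682859] 349.14907327968285
[-0.0311, -0.0243, -0.0062] [0.65, 0.41, -1.88]
[-0.0303, -0.0254, -0.0061] [-0.0, -0.0, -0.0]
[-0.0303, -0.0254, -0.0061] [0.0, 0.0, -0.0]
[-0.0263, -0.0221, -0.0053] [0.0, 0.0, -0.0]
[0.0, 0.0, 0.0] [0.0, 0.0, -0.0]
left 0.0
```

Call:
{"fn": "carry_out", "kwargs": {
  "plan": [
    {"grip": 0,"dp": [-0.031,-0.024,-0.006],"rotation": [0.65,0.4,-1.9]},
    {"grip": 0,"dp": [-0.03,-0.025,-0.006],"rotation": [0,0,0]},
    {"grip": 0,"dp": [-0.03,-0.025,-0.006],"rotation": [0,0,0]},
    {"grip": 0,"dp": [-0.026,-0.022,-0.005],"rotation": [0,0,0]},
    {"grip": 0,"dp": [0,0,0],"rotation": [0,0,0]},
    {"grip": 0,"dp": [0,0,0],"rotation": [0,0,0]}
  ]
}}

```text
time_s: 1.27
tool_pos: [0.4756, -0.1952, 0.2701]
tool_rot: [-179.9, 0.2, -86.9]
force: [-0.3, -1.5, 0.2]
grip_width: 0.087
```

```bash
python3 - <<'E'
from h import *
import pickle
st();pickle.dump(env.camera_params('wrist'),open('p1.pkl','wb'));cv2.imwrite('pics/w1.png',env.read_camera('wrist')[:,:,::-1])
E
```

```text
1.2667 [ 0.4756 -0.1952  0.2701] [-1.7989e+02  1.5000e-01 -8.6930e+01] [-0.34 -1.53  0.18] 0.08699432001672239
```

View pics/w1.png

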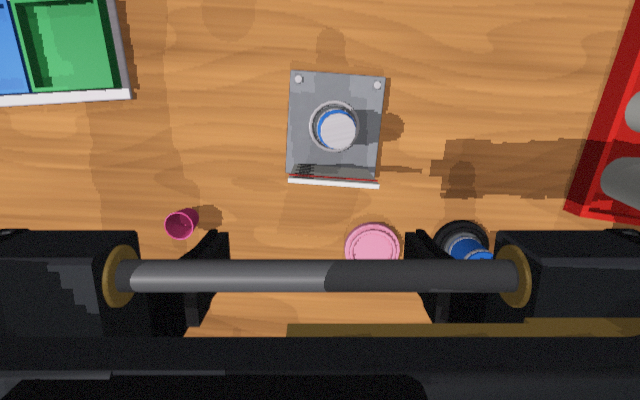

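The wrist view shows the cap at about (338,129), the collar at about (333,124), and the plate's upper corners at (291,70) and (385,78).

```bash
python3 - <<'E'
from h import *
import pickle
p=pickle.load(open('p1.pkl','rb'))
im=cv2.imread('pics/w1.png')
a,b=[w('',*u,.012,p) for u in((291,70),(385,78))];d=a-b;print(a,b,'len',np.linalg.norm(d),'yaw',np.degrees(np.arctan2(-d[0],d[1])))
y=d/np.linalg.norm(d);x=np.array([y[1],-y[0],0]);print('centre from edge',(a+b)/2-x*.06)
print('collar',w('',333,124,.017,p),[w('',333,124+s,.017,p) for s in(-1,)])
g=cv2.cvtColor(im,cv2.COLOR_BGR2HSV)[100:160,300:370]
m=((g[...,1]<40)&(g[...,2]>150)).astype(np.uint8);k,_,s,c=cv2.connectedComponentsWithStats(m);i=1+np.argmax(s[1:,4]);uv=c[i]+[300,100];print('cap px',uv,s[i])
for z in(.091,.097,.103):print(z,w('',*uv,z,p).round(4))
# side+top cap by triangulation
S=[('side',290+(602-400)/6,155+101/6),('top',350+207/5,165+132/5)]
from scipy.optimize import least_squares
P=[(env.camera_params(n),u,v) for n,u,v in S]+[(p,*uv)]
r=least_squares(lambda X:np.concatenate([px(q,X)-[u,v] for q,u,v in P]),[.52,-.21,.1]);print('cap 3D',r.x,r.fun.round(1))
cv2.imwrite('pics/w1z.png',cv2.resize(im[60:200,270:400],None,fx=4,fy=4,interpolation=cv2.INTER_CUBIC))
E
```

```text
[ 0.58426511 -0.15964068  0.012     ] [ 0.58127166 -0.2668718   0.012     ] len 0.10727290135066603 yaw -1.5990478074527694
centre from edge [ 0.52279175 -0.21158194  0.012     ]
collar [ 0.52717006 -0.21081043  0.017     ] [array([ 0.52830529, -0.21073706,  0.017     ])]
cap px [334.34198813 128.40578635] [   8    0   48   52 1348]
0.091 [ 0.5263 -0.2089  0.091 ]
0.097 [ 0.5267 -0.2086  0.097 ]
0.103 [ 0.527  -0.2083  0.103 ]
cap 3D [ 0.52576791 -0.20937587  0.09368999] [-1.3  0.3 -1.4 -1.   0.6  0.8]
```

View pics/w1z.png

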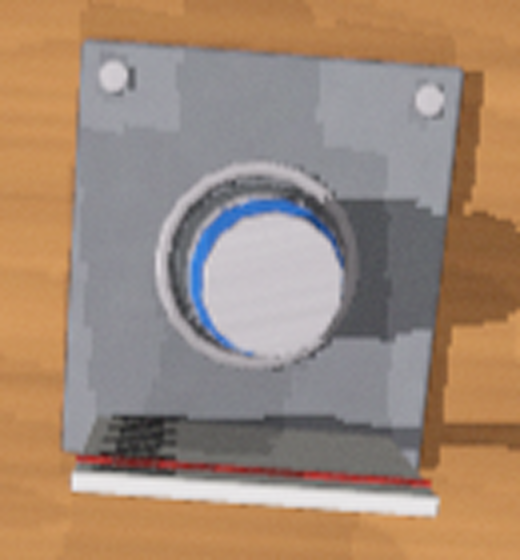

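The collar centre is at (334,126) and the cap at (338,130.7), so the axis is at about (0.524, -0.2125). The tester yaw is about -1.7°.

```bash
python3 - <<'E'
from h import *
import pickle
p=pickle.load(open('p1.pkl','rb'))
print(w('',334,126,.017,p),w('',338,130.75,.097,p))
go(np.array([.524,-.2125,.135]),-91.7,5)
E
```

```text
[ 0.52495605 -0.21211984  0.017     ] [ 0.52468495 -0.21220248  0.097     ]
[0.0059, -0.0129, 0.0374] [-0.15, 0.22, 4.8]
[0.0046, -0.0134, 0.0374] [0.0, -0.0, -0.0]
[0.0046, -0.0134, 0.0374] [-0.0, -0.0, -0.0]
[0.0028, -0.0083, 0.023] [-0.0, -0.0, -0.0]
[0.0, 0.0, 0.0] [-0.0, -0.0, -0.0]
left 0.0
```

Call:
{"fn": "carry_out", "kwargs": {
  "plan": [
    {"grip": 1,"dp": [0.006,-0.013,0.02],"rotation": [0,0.2,4.8]},
    {"grip": 1,"dp": [0.0046,-0.0134,0.03],"rotation": [0,0,0]},
    {"grip": 1,"dp": [0.0046,-0.0134,0.03],"rotation": [0,0,0]},
    {"grip": 1,"dp": [0.003,-0.008,0.025],"rotation": [0,0,0]},
    {"grip": 1,"dp": [0,0,0.012],"rotation": [0,0,0]},
    {"grip": 1,"dp": [0,0,0],"rotation": [0,0,0]},
    {"grip": 1,"dp": [0,0,0],"rotation": [0,0,0]},
    {"grip": 1,"dp": [0,0,0],"rotation": [0,0,0]}
  ]
}}

```text
time_s: 1.98
tool_pos: [0.5193, -0.2258, 0.1475]
tool_rot: [179.9, -0.2, -92.9]
force: [0.5, -0.2, -0.1]
grip_width: 0.0414
```

```bash
python3 - <<'E'
from h import *
st()
go(np.array([.525,-.2125,.115]),-91.7,3)
E
```

```text
1.9833 [ 0.5193 -0.2258  0.1475] [179.94  -0.24 -92.92] [ 0.47 -0.18 -0.1 ] 0.04135212285428992
[-0.0137, -0.005, 0.0324] [0.06, -0.24, -1.22]
[-0.0, -0.0, 0.0] [-0.0, -0.0, -0.0]
[0.0, 0.0, 0.0] [-0.0, 0.0, 0.0]
left 0.0
```

Call:
{"fn": "carry_out", "kwargs": {
  "plan": [
    {"grip": 1,"dp": [-0.008,-0.003,0.01],"rotation": [0,-0.2,-1.2]},
    {"grip": 1,"dp": [-0.005,-0.002,0.007],"rotation": [0,0,0]},
    {"grip": 1,"dp": [0,0,0.006],"rotation": [0,0,0]},
    {"grip": 1,"dp": [0,0,0.005],"rotation": [0,0,0]},
    {"grip": 1,"dp": [0,0,0],"rotation": [0,0,0]},
    {"grip": 1,"dp": [0,0,0],"rotation": [0,0,0]},
    {"grip": 1,"dp": [0,0,0],"rotation": [0,0,0]},
    {"grip": 1,"dp": [0,0,0],"rotation": [0,0,0]}
  ]
}}

```text
time_s: 2.65
tool_pos: [0.527, -0.2131, 0.1212]
tool_rot: [-179.7, -0.2, -91.6]
force: [-0.8, -0.7, 0.1]
grip_width: 0.0008
```

```bash
python3 - <<'E'
from h import *
st();import pickle
pickle.dump(env.camera_params('wrist'),open('p2.pkl','wb'));cv2.imwrite('pics/w2.png',env.read_camera('wrist')[:,:,::-1])
go(np.array([.525,-.2125,.107]),-91.7,2)
E
```

```text
2.65 [ 0.527  -0.2131  0.1212] [-179.69   -0.24  -91.64] [-0.77 -0.75  0.06] 0.000752110909633458
[-0.0007, 0.0021, 0.0143] [-0.32, -0.25, 0.06]
[-0.0, 0.0, -0.0] [0.0, 0.0, -0.0]
left 0.0
```

View pics/w2.png

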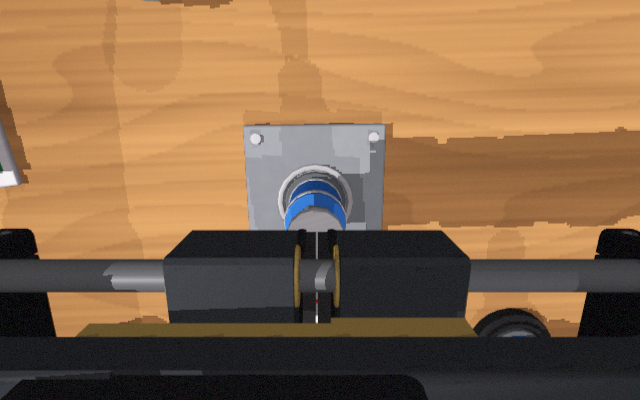

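The shut fingers are centred over the cap, with collar, cap and fingers all near column 316. Now I descend.

Call:
{"fn": "carry_out", "kwargs": {
  "plan": [
    {"grip": 1,"dp": [-0.0005,0.002,0.007],"rotation": [-0.3,-0.2,0]},
    {"grip": 1,"dp": [0,0,0.005],"rotation": [0,0,0]},
    {"grip": 1,"dp": [0,0,0],"rotation": [0,0,0]},
    {"grip": 1,"dp": [0,0,0],"rotation": [0,0,0]},
    {"grip": 1,"dp": [0,0,0],"rotation": [0,0,0]}
  ]
}}

```text
time_s: 3.12
tool_pos: [0.5249, -0.2131, 0.1083]
tool_rot: [-180.0, -0.0, -91.7]
force: [-0.0, -0.6, -1.2]
grip_width: 0.0007
```

Call:
{"fn": "carry_out", "kwargs": {
  "plan": [
    {"grip": 1,"dp": [0,0,0.004],"rotation": [0,0,0]},
    {"grip": 1,"dp": [0,0,0.004],"rotation": [0,0,0]},
    {"grip": 1,"dp": [0,0,0],"rotation": [0,0,0]},
    {"grip": 1,"dp": [0,0,0],"rotation": [0,0,0]}
  ]
}}

```text
time_s: 3.45
tool_pos: [0.525, -0.2132, 0.0995]
tool_rot: [-180.0, -0.1, -91.7]
force: [1.3, -0.3, 0.1]
grip_width: 0.0006
```

Call:
{"fn": "carry_out", "kwargs": {
  "plan": [
    {"grip": 1,"dp": [0,0,0.003],"rotation": [0,0,0]},
    {"grip": 1,"dp": [0,0,0.0025],"rotation": [0,0,0]},
    {"grip": 1,"dp": [0,0,0],"rotation": [0,0,0]},
    {"grip": 1,"dp": [0,0,0],"rotation": [0,0,0]}
  ]
}}

```text
time_s: 3.78
tool_pos: [0.5254, -0.2134, 0.0942]
tool_rot: [-179.9, -0.1, -91.7]
force: [-1.0, 0.4, 2.5]
grip_width: 0.0005
```

Call:
{"fn": "carry_out", "kwargs": {
  "plan": [
    {"grip": 1,"dp": [0,0,0.002],"rotation": [0,0,0]},
    {"grip": 1,"dp": [0,0,0.001],"rotation": [0,0,0]},
    {"grip": 1,"dp": [0,0,0],"rotation": [0,0,0]},
    {"grip": 1,"dp": [0,0,0],"rotation": [0,0,0]}
  ]
}}

```text
time_s: 4.12
tool_pos: [0.5254, -0.2134, 0.092]
tool_rot: [-179.9, -0.1, -91.7]
force: [-1.9, 2.0, 3.6]
grip_width: 0.0005
```

Call:
{"fn": "carry_out", "kwargs": {
  "plan": [
    {"grip": 1,"dp": [0,0,0.002],"rotation": [0,0,0]},
    {"grip": 1,"dp": [0,0,0.0015],"rotation": [0,0,0]},
    {"grip": 1,"dp": [0,0,0],"rotation": [0,0,0]},
    {"grip": 1,"dp": [0,0,0],"rotation": [0,0,0]}
  ]
}}

```text
time_s: 4.45
tool_pos: [0.5255, -0.2134, 0.0892]
tool_rot: [-179.9, -0.1, -91.7]
force: [-2.4, 0.7, 4.8]
grip_width: 0.0001
```

Call:
{"fn": "carry_out", "kwargs": {
  "plan": [
    {"grip": 1,"dp": [0,0,0.0015],"rotation": [0,0,0]},
    {"grip": 1,"dp": [0,0,0.001],"rotation": [0,0,0]},
    {"grip": 1,"dp": [0,0,0],"rotation": [0,0,0]},
    {"grip": 1,"dp": [0,0,0],"rotation": [0,0,0]}
  ]
}}

```text
time_s: 4.78
tool_pos: [0.5256, -0.2134, 0.0878]
tool_rot: [-179.9, -0.2, -91.7]
force: [-2.6, 1.3, 6.2]
grip_width: 0.0004
```

Call:
{"fn": "carry_out", "kwargs": {
  "plan": [
    {"grip": 1,"dp": [0,0,0.0015],"rotation": [0,0,0]},
    {"grip": 1,"dp": [0,0,0.0015],"rotation": [0,0,0]},
    {"grip": 1,"dp": [0,0,0.0003],"rotation": [0,0,0]},
    {"grip": 1,"dp": [0,0,0],"rotation": [0,0,0]}
  ]
}}

```text
time_s: 5.12
tool_pos: [0.5257, -0.2135, 0.0862]
tool_rot: [-179.9, -0.2, -91.7]
force: [-3.6, 1.3, 6.6]
grip_width: 0.0004
```

Call:
{"fn": "carry_out", "kwargs": {
  "plan": [
    {"grip": 1,"dp": [0,0,0.0015],"rotation": [0,0,0]},
    {"grip": 1,"dp": [0,0,0.001],"rotation": [0,0,0]},
    {"grip": 1,"dp": [0,0,0.0003],"rotation": [0,0,0]}
  ]
}}

```text
time_s: 5.37
tool_pos: [0.5258, -0.2135, 0.0851]
tool_rot: [-179.9, -0.2, -91.7]
force: [-2.8, 1.6, 7.6]
grip_width: 0.0007
```

```bash
python3 - <<'E'
from h import *
F=[];Z=[]
for i in range(22):
    im=env.read_camera('side' if i<1 else 'wrist');o=env.get_obs();F.append(o['force']);Z.append(o['tool_pos'][2])
    if i==0: s=im
print(np.mean(F,0),np.std(F,0),np.round(Z,4));st()
cv2.imwrite('pics/s2.png',cv2.resize(s[130:220,270:390,::-1],None,fx=5,fy=5,interpolation=cv2.INTER_CUBIC))
E
```

```text
[-3.07118977  0.98545101  7.31255553] [0.51626337 0.43140045 0.55717101] [0.0852 0.0852 0.0852 0.0852 0.0852 0.0852 0.0852 0.0852 0.0852 0.0853
 0.0852 0.0852 0.0852 0.0852 0.0852 0.0852 0.0852 0.0852 0.0852 0.0852
 0.0852 0.0852]
6.4667 [ 0.5258 -0.2135  0.0852] [-179.92   -0.23  -91.69] [-3.2   1.04  7.21] 0.0003441184225973598
```

View pics/s2.png

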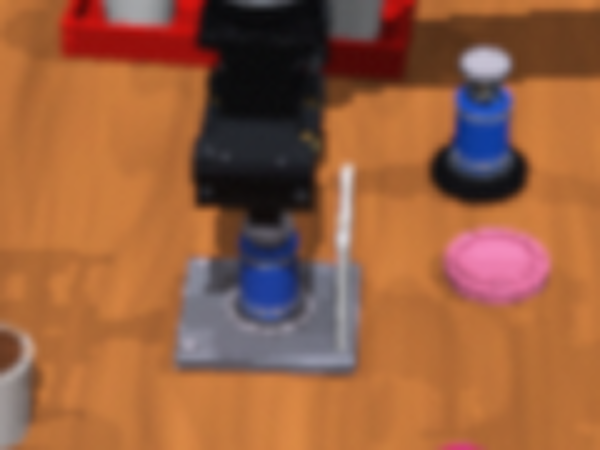

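I held z = 0.0852 for 1.1 s at a mean force of 7.3 N, so the bin is red. Lifting off and opening next.

Call:
{"fn": "carry_out", "kwargs": {
  "plan": [
    {"grip": 1,"dp": [0,0,-0.006],"rotation": [0,0,0]},
    {"grip": 1,"dp": [0,0,-0.01],"rotation": [0,0,0]},
    {"grip": 1,"dp": [0,0,-0.012],"rotation": [0,0,0]},
    {"grip": 0.3,"dp": [0,0,-0.01],"rotation": [0,0,0]},
    {"grip": 0,"dp": [0,0,0],"rotation": [0,0,0]},
    {"grip": 0,"dp": [0,0,0],"rotation": [0,0,0]},
    {"grip": 0,"dp": [0,0,0],"rotation": [0,0,0]},
    {"grip": 0,"dp": [0,0,0],"rotation": [0,0,0]}
  ]
}}

```text
time_s: 7.13
tool_pos: [0.5269, -0.2138, 0.1267]
tool_rot: [-179.7, -0.3, -91.7]
force: [-0.1, -0.6, -0.5]
grip_width: 0.026
```

Call:
{"fn": "carry_out", "kwargs": {
  "plan": [
    {"grip": 0,"dp": [0,0,0],"rotation": [0,0,0]},
    {"grip": 0,"dp": [0,0,0],"rotation": [0,0,0]},
    {"grip": 0,"dp": [0,0,0],"rotation": [0,0,0]},
    {"grip": 0,"dp": [0,0,0],"rotation": [0,0,0]},
    {"grip": 0,"dp": [0,0,0],"rotation": [0,0,0]},
    {"grip": 0,"dp": [0,0,0],"rotation": [0,0,0]},
    {"grip": 0,"dp": [0,0,0],"rotation": [0,0,0]}
  ]
}}

```text
time_s: 7.72
tool_pos: [0.5255, -0.2132, 0.1243]
tool_rot: [-179.9, -0.2, -91.7]
force: [-0.1, 1.1, 0.6]
grip_width: 0.0724
```

```bash
python3 - <<'E'
from h import *
st();import pickle
F=[]
for i in range(4):
    im=env.read_camera('wrist');F.append(env.get_obs()['force'])
print(np.mean(F,0));p=env.camera_params('wrist')
cv2.imwrite('pics/w3.png',im[:,:,::-1]);pickle.dump(p,open('p3.pkl','wb'))
E
```

```text
7.7167 [ 0.5255 -0.2132  0.1243] [-1.7995e+02 -1.7000e-01 -9.1690e+01] [-0.1   1.11  0.55] 0.07243498497439203
[-0.19137698  0.00778874 -0.103792  ]
```

View pics/w3.png

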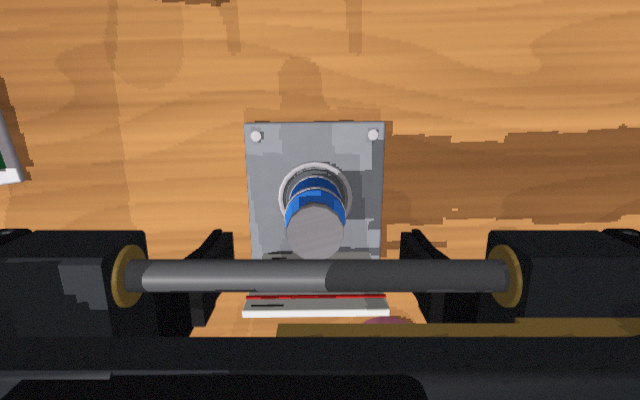

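The spring still stands upright, with its cap centred at about (316,232) between the fingers. The force bias is about -0.1 N, so the reading is 7.4 N.

```bash
python3 - <<'E'
from h import *
import pickle
p=pickle.load(open('p3.pkl','rb'))
print(w('',316,232,.097,p),w('',315.5,196,.017,p));go(np.array([.525,-.2125,.041]),-91.7,4)
E
```

```text
[ 0.52597171 -0.21271683  0.097     ] [ 0.52688013 -0.21251377  0.017     ]
[-0.0005, 0.0004, 0.04] [-0.07, -0.17, 0.01]
[-0.0004, 0.0003, 0.04] [0.0, 0.0, 0.0]
[-0.0, 0.0, 0.0035] [-0.0, -0.0, 0.0]
[0.0, 0.0, 0.0] [0.0, -0.0, 0.0]
left 0.0
```

Axis at about (0.5255, -0.2126). Descending open.

Call:
{"fn": "carry_out", "kwargs": {
  "plan": [
    {"grip": 0,"dp": [-0.0005,0,0.016],"rotation": [0,-0.2,0]},
    {"grip": 0,"dp": [0,0,0.016],"rotation": [0,0,0]},
    {"grip": 0,"dp": [0,0,0.016],"rotation": [0,0,0]},
    {"grip": 0,"dp": [0,0,0.014],"rotation": [0,0,0]},
    {"grip": 0,"dp": [0,0,0.008],"rotation": [0,0,0]},
    {"grip": 0,"dp": [0,0,0.004],"rotation": [0,0,0]},
    {"grip": 0,"dp": [0,0,0],"rotation": [0,0,0]},
    {"grip": 0,"dp": [0,0,0],"rotation": [0,0,0]}
  ]
}}

```text
time_s: 8.58
tool_pos: [0.5279, -0.2137, 0.0498]
tool_rot: [-179.7, -0.1, -91.7]
force: [-0.5, -0.4, -0.5]
grip_width: 0.0872
```

Call:
{"fn": "carry_out", "kwargs": {
  "plan": [
    {"grip": 0,"dp": [-0.001,0.002,0.004],"rotation": [-0.2,0,0]},
    {"grip": 0,"dp": [0,0,0.003],"rotation": [0,0,0]},
    {"grip": 0,"dp": [0,0,0.001],"rotation": [0,0,0]},
    {"grip": 0,"dp": [0,0,0],"rotation": [0,0,0]}
  ]
}}

```text
time_s: 8.92
tool_pos: [0.5275, -0.2132, 0.0436]
tool_rot: [-179.7, -0.2, -91.7]
force: [0.3, 0.0, 0.4]
grip_width: 0.0868
```

Call:
{"fn": "carry_out", "kwargs": {
  "plan": [
    {"grip": 0,"dp": [-0.0005,0.0015,0.003],"rotation": [-0.3,-0.2,0]},
    {"grip": 0,"dp": [0,0,0.0005],"rotation": [0,0,0]},
    {"grip": 0.5,"dp": [0,0,0],"rotation": [0,0,0]},
    {"grip": 0.7,"dp": [0,0,0],"rotation": [0,0,0]},
    {"grip": 0.7,"dp": [0,0,0],"rotation": [0,0,0]},
    {"grip": 0.7,"dp": [0,0,0],"rotation": [0,0,0]},
    {"grip": 0.7,"dp": [0,0,0],"rotation": [0,0,0]},
    {"grip": 0.7,"dp": [0,0,0],"rotation": [0,0,0]}
  ],
  "force": 20
}}

```text
time_s: 9.58
tool_pos: [0.5266, -0.213, 0.0406]
tool_rot: [-179.9, -0.0, -91.7]
force: [0.3, 0.1, -0.5]
grip_width: 0.0549
```

Call:
{"fn": "carry_out", "kwargs": {
  "plan": [
    {"grip": 1,"dp": [0,0,0],"rotation": [0,0,0]},
    {"grip": 1,"dp": [0,0,0],"rotation": [0,0,0]},
    {"grip": 1,"dp": [0,0,0],"rotation": [0,0,0]},
    {"grip": 1,"dp": [0,0,0],"rotation": [0,0,0]}
  ]
}}

```text
time_s: 9.92
tool_pos: [0.5266, -0.2128, 0.0407]
tool_rot: [-179.9, -0.0, -91.7]
force: [0.4, -0.1, -0.7]
grip_width: 0.0391
```

Call:
{"fn": "carry_out", "kwargs": {
  "plan": [
    {"grip": 1,"dp": [0,0,-0.008],"rotation": [0,0,0]},
    {"grip": 1,"dp": [0,0,-0.012],"rotation": [0,0,0]},
    {"grip": 1,"dp": [0,0,-0.016],"rotation": [0,0,0]},
    {"grip": 1,"dp": [0,0,-0.02],"rotation": [0,0,0]},
    {"grip": 1,"dp": [0,0,-0.02],"rotation": [0,0,0]},
    {"grip": 1,"dp": [0,0,-0.02],"rotation": [0,0,0]},
    {"grip": 1,"dp": [0,0,-0.01],"rotation": [0,0,0]},
    {"grip": 1,"dp": [0,0,0],"rotation": [0,0,0]}
  ]
}}

```text
time_s: 10.58
tool_pos: [0.5236, -0.2117, 0.1531]
tool_rot: [179.8, 0.1, -91.7]
force: [-0.1, -0.3, -2.9]
grip_width: 0.0393
```

```bash
python3 - <<'E'
from h import *
st();go(np.array([.57,.24,.15]),-88,8,.035,3); print(w('top',155,257,.14))
E
```

```text
10.5833 [ 0.5236 -0.2117  0.1531] [ 1.7975e+02  1.3000e-01 -9.1660e+01] [-0.1  -0.32 -2.85] 0.03925318169705046
[-0.0349, -0.0026, 0.0003] [0.2, 0.11, -2.99]
[-0.0347, -0.0044, 0.0003] [0.04, 0.03, -0.67]
[-0.0347, -0.0048, 0.0002] [-0.0, -0.0, 0.0]
[-0.0347, -0.0048, 0.0002] [0.0, 0.0, 0.0]
[-0.0347, -0.0048, 0.0002] [-0.0, -0.0, 0.0]
[-0.0347, -0.0048, 0.0002] [0.0, 0.0, 0.0]
[-0.0347, -0.0048, 0.0002] [0.0, 0.0, 0.0]
[-0.0347, -0.0048, 0.0002] [0.0, 0.0, 0.0]
left 0.17410520768319537
[0.34155377 0.35732783 0.14      ]
```

The wrist carries about 2.8 N, so the spring is lifted. Moving toward red.

Call:
{"fn": "carry_out", "kwargs": {
  "plan": [
    {"grip": 1,"dp": [-0.02,-0.002,0],"rotation": [0.2,0,-3]},
    {"grip": 1,"dp": [-0.03,-0.004,0],"rotation": [0,0,-0.7]},
    {"grip": 1,"dp": [-0.032,-0.0045,0],"rotation": [0,0,0]},
    {"grip": 1,"dp": [-0.032,-0.0045,0],"rotation": [0,0,0]},
    {"grip": 1,"dp": [-0.032,-0.0045,0],"rotation": [0,0,0]},
    {"grip": 1,"dp": [-0.032,-0.0045,0],"rotation": [0,0,0]},
    {"grip": 1,"dp": [-0.032,-0.0045,0],"rotation": [0,0,0]},
    {"grip": 1,"dp": [-0.032,-0.0045,0],"rotation": [0,0,0]}
  ]
}}

```text
time_s: 11.25
tool_pos: [0.545, 0.0314, 0.1466]
tool_rot: [179.5, -0.1, -88.5]
force: [1.3, -1.0, -2.9]
grip_width: 0.0395
```

```bash
python3 - <<'E'
from h import *
st();go(np.array([.545,.235,.15]),-88,8,.032,3)
E
```

```text
11.25 [0.545  0.0314 0.1466] [ 1.795e+02 -1.300e-01 -8.848e+01] [ 1.26 -0.98 -2.87] 0.03951039113425498
[-0.032, -0.0008, -0.0006] [0.5, -0.12, -0.48]
[-0.032, -0.0011, -0.0005] [-0.0, -0.0, -0.0]
[-0.032, -0.0011, -0.0005] [0.0, 0.0, 0.0]
[-0.032, -0.0011, -0.0005] [-0.0, 0.0, -0.0]
[-0.032, -0.0011, -0.0005] [0.0, 0.0, 0.0]
[-0.032, -0.0011, -0.0005] [-0.0, 0.0, -0.0]
[-0.0116, -0.0004, -0.0002] [0.0, 0.0, 0.0]
[0.0, 0.0, 0.0] [-0.0, 0.0, -0.0]
left 0.0
```

Call:
{"fn": "carry_out", "kwargs": {
  "plan": [
    {"grip": 1,"dp": [-0.032,-0.003,0],"rotation": [0.5,0,-0.5]},
    {"grip": 1,"dp": [-0.032,-0.003,0],"rotation": [0,0,0]},
    {"grip": 1,"dp": [-0.032,-0.003,0],"rotation": [0,0,0]},
    {"grip": 1,"dp": [-0.032,-0.003,0],"rotation": [0,0,0]},
    {"grip": 1,"dp": [-0.032,-0.003,0],"rotation": [0,0,0]},
    {"grip": 1,"dp": [-0.025,-0.003,0],"rotation": [0,0,0]},
    {"grip": 1,"dp": [-0.012,-0.003,0],"rotation": [0,0,0]},
    {"grip": 1,"dp": [0,0,0],"rotation": [0,0,0]}
  ]
}}

```text
time_s: 11.92
tool_pos: [0.5469, 0.2519, 0.1372]
tool_rot: [179.2, 0.2, -86.7]
force: [0.4, 0.2, -2.9]
grip_width: 0.0396
```

```bash
python3 - <<'E'
from h import *
import pickle
st();p=env.camera_params('wrist')
cv2.imwrite('pics/w4.png',env.read_camera('wrist')[:,:,::-1]);pickle.dump(p,open('p4.pkl','wb'));st()
E
```

```text
11.9167 [0.5469 0.2519 0.1372] [179.23   0.21 -86.67] [ 0.45  0.25 -2.86] 0.039607283413063146
11.9667 [0.5464 0.2507 0.1369] [ 1.7916e+02  1.5000e-01 -8.6700e+01] [-0.53 -0.28 -2.71] 0.03932321433013684
```

View pics/w4.png

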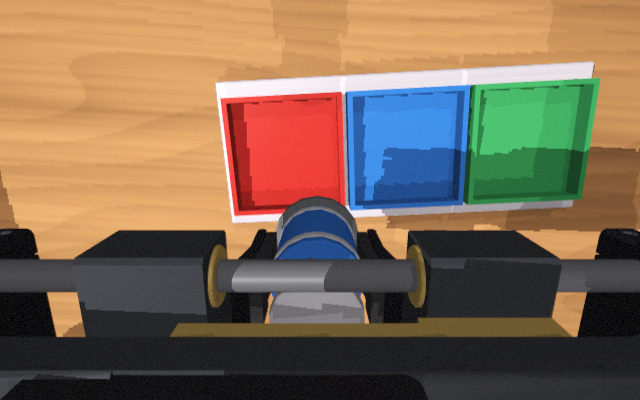

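The red bin's rim corners are at about (222,99), (342,93), (347,207) and (234,216). The spring hangs upright in front of it.

```bash
python3 - <<'E'
from h import *
import pickle
p=pickle.load(open('p4.pkl','rb'))
c=[w('',*u,.024,p)[:2] for u in((222,99),(342,93),(347,207),(234,216))]
print(np.round(c,4),np.mean(c,0),[np.linalg.norm(c[i]-c[i-1]).round(4) for i in range(4)])
m=np.mean(c,0)
go(np.array([*((m+[.576,.2803])/2),.10]),-85,4,.03,3)
E
```

```text
[[0.6166 0.328 ]
 [0.6261 0.2379]
 [0.5372 0.227 ]
 [0.524  0.3195]] [0.57596709 0.27810359] [np.float64(0.093), np.float64(0.0905), np.float64(0.0896), np.float64(0.0934)]
[-0.0145, -0.0172, 0.0198] [0.84, 0.17, -1.69]
[-0.0118, -0.0146, 0.0168] [0.0, 0.0, 0.0]
[0.0, 0.0, 0.0] [0.0, 0.0, 0.0]
[0.0, 0.0, 0.0] [-0.0, -0.0, 0.0]
left 0.0
```

Both views agree: red centre at about (0.576, 0.279).

Call:
{"fn": "carry_out", "kwargs": {
  "plan": [
    {"grip": 1,"dp": [-0.012,-0.014,0],"rotation": [0.8,0.2,-1.7]},
    {"grip": 1,"dp": [-0.009,-0.011,0],"rotation": [0,0,0]},
    {"grip": 1,"dp": [-0.003,-0.005,0.008],"rotation": [0,0,0]},
    {"grip": 1,"dp": [0,0,0.012],"rotation": [0,0,0]},
    {"grip": 1,"dp": [0,0,0.012],"rotation": [0,0,0]},
    {"grip": 1,"dp": [0,0,0.006],"rotation": [0,0,0]},
    {"grip": 1,"dp": [0,0,0],"rotation": [0,0,0]},
    {"grip": 1,"dp": [0,0,0],"rotation": [0,0,0]}
  ]
}}

```text
time_s: 12.63
tool_pos: [0.5718, 0.2642, 0.0879]
tool_rot: [179.3, -0.7, -85.3]
force: [0.6, 0.3, -2.1]
grip_width: 0.0396
```

```bash
python3 - <<'E'
from h import *
st();go(np.array([.576,.279,.044]),-85,5,.015,3)
E
```

```text
12.6333 [0.5718 0.2642 0.0879] [179.31  -0.74 -85.32] [ 0.62  0.26 -2.09] 0.03955066232956336
[-0.0048, -0.0019, 0.0141] [0.69, -0.74, -0.32]
[-0.0046, -0.0018, 0.0142] [-0.0, 0.0, -0.0]
[-0.0046, -0.0018, 0.0142] [0.0, 0.0, -0.0]
[-0.0005, -0.0002, 0.0014] [0.0, 0.0, -0.0]
[0.0, 0.0, 0.0] [0.0, -0.0, -0.0]
left 0.0
```

Call:
{"fn": "carry_out", "kwargs": {
  "plan": [
    {"grip": 1,"dp": [-0.008,-0.003,0],"rotation": [0.6,-0.6,0]},
    {"grip": 1,"dp": [-0.005,-0.002,0.003],"rotation": [0,0,0]},
    {"grip": 1,"dp": [-0.001,0,0.008],"rotation": [0,0,0]},
    {"grip": 1,"dp": [0,0,0.01],"rotation": [0,0,0]},
    {"grip": 1,"dp": [0,0,0.008],"rotation": [0,0,0]},
    {"grip": 1,"dp": [0,0,0.003],"rotation": [0,0,0]},
    {"grip": 1,"dp": [0,0,0],"rotation": [0,0,0]},
    {"grip": 1,"dp": [0,0,0],"rotation": [0,0,0]}
  ]
}}

```text
time_s: 13.3
tool_pos: [0.5759, 0.2796, 0.0529]
tool_rot: [-180.0, -0.1, -85.3]
force: [0.2, -0.2, -3.2]
grip_width: 0.0394
```

Centred and upright. It should touch the floor at a TCP z of about 0.0387, so I go down gently.

Call:
{"fn": "carry_out", "kwargs": {
  "plan": [
    {"grip": 1,"dp": [0,0,0.004],"rotation": [0,0,0]},
    {"grip": 1,"dp": [0,0,0.004],"rotation": [0,0,0]},
    {"grip": 1,"dp": [0,0,0.003],"rotation": [0,0,0]},
    {"grip": 1,"dp": [0,0,0.0005],"rotation": [0,0,0]},
    {"grip": 1,"dp": [0,0,0],"rotation": [0,0,0]}
  ]
}}

```text
time_s: 13.72
tool_pos: [0.5765, 0.2794, 0.0408]
tool_rot: [-179.9, -0.1, -85.4]
force: [0.2, 0.5, -2.6]
grip_width: 0.0397
```

Call:
{"fn": "carry_out", "kwargs": {
  "plan": [
    {"grip": 1,"dp": [0,0,0.001],"rotation": [0,0,0]},
    {"grip": 1,"dp": [0,0,0.001],"rotation": [0,0,0]},
    {"grip": 1,"dp": [0,0,0],"rotation": [0,0,0]}
  ]
}}

```text
time_s: 13.97
tool_pos: [0.5768, 0.2794, 0.0389]
tool_rot: [-179.9, -0.1, -85.4]
force: [-0.1, 0.2, -2.6]
grip_width: 0.0395
```

Call:
{"fn": "carry_out", "kwargs": {
  "plan": [
    {"grip": 1,"dp": [0,0,0.001],"rotation": [0,0,0]},
    {"grip": 1,"dp": [0,0,0.0005],"rotation": [0,0,0]},
    {"grip": 1,"dp": [0,0,0],"rotation": [0,0,0]}
  ]
}}

```text
time_s: 14.22
tool_pos: [0.5772, 0.2796, 0.0389]
tool_rot: [-179.8, -0.1, -85.4]
force: [0.1, -0.2, -3.0]
grip_width: 0.0395
```

Call:
{"fn": "carry_out", "kwargs": {
  "plan": [
    {"grip": 1,"dp": [0,0.0008,0.0015],"rotation": [0,0,0]},
    {"grip": 1,"dp": [0,0,0.001],"rotation": [0,0,0]},
    {"grip": 1,"dp": [0,0,0.0005],"rotation": [0,0,0]}
  ]
}}

```text
time_s: 14.47
tool_pos: [0.5774, 0.2797, 0.0388]
tool_rot: [-179.7, -0.1, -85.4]
force: [-1.9, -1.4, -0.1]
grip_width: 0.0392
```

The wrist force went from -3 N to about 0, so the spring now rests on the floor. Releasing.

Call:
{"fn": "carry_out", "kwargs": {
  "plan": [
    {"grip": 0,"dp": [0,0,0],"rotation": [0,0,0]},
    {"grip": 0,"dp": [0,0,0],"rotation": [0,0,0]},
    {"grip": 0,"dp": [0,0,0],"rotation": [0,0,0]},
    {"grip": 0,"dp": [0,0,0],"rotation": [0,0,0]},
    {"grip": 0,"dp": [0,0,0],"rotation": [0,0,0]},
    {"grip": 0,"dp": [0,0,0],"rotation": [0,0,0]},
    {"grip": 0,"dp": [0,0,0],"rotation": [0,0,0]},
    {"grip": 0,"dp": [0,0,0],"rotation": [0,0,0]}
  ]
}}

```text
time_s: 15.13
tool_pos: [0.579, 0.2809, 0.0392]
tool_rot: [-179.5, 0.0, -85.4]
force: [0.2, 0.2, 0.6]
grip_width: 0.083
```

Call:
{"fn": "carry_out", "kwargs": {
  "plan": [
    {"grip": 0,"dp": [0,0,-0.005],"rotation": [0,0,0]},
    {"grip": 0,"dp": [0,0,-0.01],"rotation": [0,0,0]},
    {"grip": 0,"dp": [0,0,-0.02],"rotation": [0,0,0]},
    {"grip": 0,"dp": [0,0,-0.025],"rotation": [0,0,0]},
    {"grip": 0,"dp": [0,0,-0.025],"rotation": [0,0,0]},
    {"grip": 0,"dp": [0,0,-0.025],"rotation": [0,0,0]},
    {"grip": 0,"dp": [0,0,-0.02],"rotation": [0,0,0]},
    {"grip": 0,"dp": [0,0,0],"rotation": [0,0,0]}
  ]
}}

```text
time_s: 15.8
tool_pos: [0.5766, 0.281, 0.1784]
tool_rot: [-179.6, 0.0, -85.3]
force: [0.2, 1.1, 0.5]
grip_width: 0.0869
```

Call:
{"fn": "carry_out", "kwargs": {
  "plan": [
    {"grip": 0,"dp": [0,0.02,-0.01],"rotation": [0,0,0]},
    {"grip": 0,"dp": [0,0.02,0],"rotation": [0,0,0]},
    {"grip": 0,"dp": [0,0.01,0],"rotation": [0,0,0]},
    {"grip": 0,"dp": [0,0,0],"rotation": [0,0,0]}
  ]
}}

```text
time_s: 16.13
tool_pos: [0.5264, 0.2775, 0.1911]
tool_rot: [-179.3, 0.1, -85.4]
force: [0.8, -0.4, 0.7]
grip_width: 0.0871
```

```bash
python3 - <<'E'
from h import *
st();a=env.read_camera('wrist')[:,:,::-1];s=env.read_camera('side')[:,:,::-1]
im=np.zeros((500,800,3),np.uint8);im[:250,:400]=cv2.resize(a,(400,250));im[:500,400:]=cv2.resize(s[140:340,230:390],(400,500))
cv2.imwrite('pics/f.png',im)
E
```

```text
16.1333 [0.5264 0.2775 0.1911] [-1.7929e+02  1.3000e-01 -8.5360e+01] [ 0.79 -0.44  0.73] 0.08713605825067776
```

View pics/f.png

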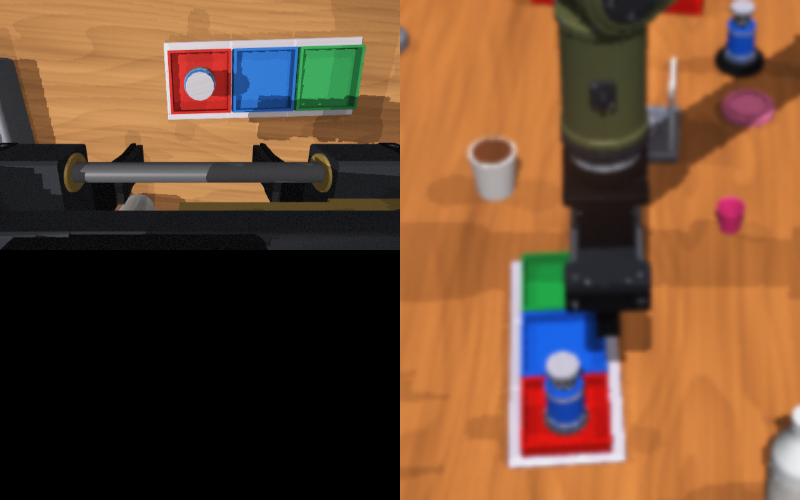

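The spring stands upright near the centre of the red bin, cap at about (200,84) in the left view. The other spring is still in its black rest, and the cups and bottle have not moved.

```bash
python3 -c "
from cell import env
print(env.sign_off())"
```

```text
the job is handed in; nothing more can be done
None
```

I tested the spring at the mark, read about 7.4 N, and set it upright in the red bin. The job is handed in at about 16 s on the robot's clock, with no verdict reported.

- **Press:** I held the cap with the shut fingertips at z = 0.0852 m (mark 0.085 m) for about 1.1 s. The mean force was 7.3 N, or 7.4 N after the unloaded offset of -0.1 N. That is under 8 N, but only 0.6 N below the red/green limit; up to 9 N, red still counts.
- **Place:** I lifted the spring by its barrel at about 48 mm above its bottom and lowered it until the wrist load dropped to about zero. Then I let go and backed away.
- **Last checks:** The final pictures show the spring upright near the centre of the red bin. The other spring is standing in its black rest, and the cups and bottle look undisturbed. The gripper is clear.
- **Not confirmed:** The side camera was too coarse to check the cap against the red line, so the press height rests on the measured tool pose. A sideways force of about 3 N also showed while pressing and was gone after lifting off.

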